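# Put the thread away on its coasters

### The arm

A 6-joint arm with a two-finger parallel gripper is mounted at the origin on a cart in front of the work surface, level with it; the furniture and walls round the work are solid. World frame = base frame: x ahead of the robot, y to its left, z up, the work surface at z = 0. Lengths are in mm, angles in rad, forces in N, time in s.
With the tool pointing down it reaches from about 275 to 1000 mm from the base axis. Payload 8.4 kg.
Tool frame: the origin (TCP) lies on the centre line of the jaws, within the pads' length; the fingertips stand 17 mm ahead of it and the grasp point (between the pads) lies 2 mm behind it; z points along the fingers, y is the line along which they close (so a half turn about z gives the same grasp; the last joint's range is limited). The gripper opens to 85 mm and grips with 20 to 120 N. Pads are 22 mm wide; open, the fingers measure 114 mm over their backs; the gripper's body (76 mm by 85 mm) begins 54 mm behind the grasp point. The pads swing forward as they close: fully open they stand 13 mm farther back than shut.
Start: joints at [1.162, 0.353, 1.633, -0, 1.155, -0.002], TCP at [247.294, 573.998, 248.281] pointing down, gripper open.
Joint ranges: [-2.63, 2.63], [-0.92, 2.1], [0.06, 2.66], [-1.3, 4.44], [0, 2.69], [-3.02, 3.02]. Speed limits (rad/s): [2.22, 2.22, 2.79, 3.14, 3.14, 3.14].

### API

Orientations are given as [roll, pitch, yaw] about the fixed x, y, z axes, in that order (R = Rz(yaw) Ry(pitch) Rx(roll)).
In Python, from rig import r, eyes gives the robot as it stands. The module is installed in compiled form; this text tells all that it offers.
- The arm moves only by the shell command python3 -m inch 'ROWS' [FORCE]. ROWS is JSON, a list of rows, each a list of 7 numbers: the shift along the tool's x, y, z in m, then the turn, a rotation vector about the tool's x, y, z in degrees, then the closure, from -1 (fully open) to 1 (shut). In form: [[x, y, z, rx, ry, rz, gripper], ...]. A call has 1 to 8 rows; each row shifts and turns the commanded pose from where the row before left it, along the tool's axes as they then stand; what a row does not reach is not made up. A row lasts 1/10 s, in which the tool goes at most 50 mm and 8.59 degrees, less where a joint would pass 70% of its speed; a pose out of reach is approached as far as the arm can. A call with a gripper value outside its range is refused whole. The fingers move at their own pace and stop on an object; FORCE is the grip in N (left out, the last holds). Time passes only in rows, so rows that do not move let the fingers close. It gives the time, the measured TCP pose, the force, the opening and the grip force at its end, in the units of the state.
- r.sense(): the state, without advancing time (a new reading comes with each control period).
- eyes.grab_frame(name): name is "side" or "top"; returns a dict with "img" (480x640x3 uint8, blue, green, red), "fx", "fy", "cx", "cy" (pixels), "R" (3x3) and "t" (3): a world point X has camera coordinates R X + t. Camera axes: x right, y down, z forward; pixel columns grow to the right and rows downward; lengths in mm; the calibration is good to about 2 mm. A picture is of the moment at which its call begins. There is no depth.
- r.sign_off(): hands the job in; it is judged then, once.
The state is a dict: "clock": time; "qpos": joint angles; "qvel": joint speeds; "joint_efforts": joint torques, N m; "eef_pos": TCP position; "tcp_rot": TCP orientation; "contact_force": force on the tool from outside, world axes, zero at the start; "wrist_torque": the same for the moment, N m; "opening": opening from 0.0 (shut) to 1.0 (fully open); "grasp_force": force on a finger pad.
Only numpy, scipy, OpenCV 4.12 (cv2) and the standard library are available. Lean on these libraries where they do the work, as an engineer would, in place of code of your own. Each camera call takes 0.05 s, during which the arm holds its last target. There are 200 camera calls.

### The job

Put the loose thread away: stand the grey thread cone in the larger round wooden coaster, the squat wooden spool in the smaller round one, and one slim spool in each of the two square ones. Everything must stand upright and flat on the coaster's floor, inside the rim, and let go; leave the thimble and the round pattern weight where they are.

Things in the scene. Friction and masses are not known exactly. Their poses are not given: they have to be found in the camera images.
- thread_cone: Large thread cone, the tallest of the loose things: 86 mm high, foot 54 mm across; grip it across the winding, which is 45 mm wide to the gripper from foot to top; about 60 g. Stands upright on the table; origin at the centre of its underside, z up along its axis; round, so yaw has no meaning.
- wooden_spool: Squat thread spool with two broad wooden flanges, 33 mm across and 36 mm high; about 30 g; it grips as a plain cylinder 33 mm wide. Stands upright on the table; origin at the centre of its underside, z up along its axis; round, so yaw has no meaning.
- spool_mustard: Slim thread spool with narrow cream flanges, wound with mustard thread, 29 mm across and 59 mm high; about 30 g; it grips as a plain cylinder 29 mm wide. Either slim spool may go in either square coaster. Stands upright on the table; origin at the centre of its underside, z up along its axis; round, so yaw has no meaning.
- spool_navy: The other slim thread spool, wound with navy thread, 29 mm across and 61 mm high; about 30 g; it grips as a plain cylinder 29 mm wide. Stands upright on the table; origin at the centre of its underside, z up along its axis; round, so yaw has no meaning.
- cup_large: The larger round wooden coaster with a low rim and cork floor: 72 mm across inside the rim, 84 mm outside; rim top 9 mm and floor 4 mm above the table. Fixed. Origin: centre of its underside, on the table. Round the work: sewing machine, up to 0.3 m high, between robot and things (back at x = 0.48, y from -0.15 to 0.3); tall rack beyond y = -0.32; wall at x = 0.78.
- cup_medium: The smaller round wooden coaster with a low rim and cork floor: 50 mm across inside the rim, 62 mm outside; rim top 9 mm and floor 4 mm above the table. Fixed. Origin: centre of its underside, on the table.
- cup_square_1: Square wooden coaster with a low rim and cork floor (one of two alike): 46 mm across inside the rim, 58 mm outside; rim top 9 mm and floor 4 mm above the table. Fixed. Origin: centre of its underside, on the table. x and y along its sides.
- cup_square_2: Square wooden coaster with a low rim and cork floor (one of two alike): 46 mm across inside the rim, 58 mm outside; rim top 9 mm and floor 4 mm above the table. Fixed. Origin: centre of its underside, on the table. x and y along its sides.
- pattern_weight: Bystander, to be left where it is: flat round pink pattern weight, 42 mm across and 11 mm high, loose on the table. Origin at the centre of its underside.
- thimble: Bystander, to be left where it is: brass thimble, 18 mm across and 22 mm high, standing loose on the table. Origin at the centre of its underside.
Not all that is in view belongs to the job. What is shaped like the spool_navy but green or pink is not meant.

How it is judged (in metres and radians):
At the end, for the whole second after the job is handed in: Cone centred in the larger round coaster within 15 mm, wooden spool in the smaller round one and one slim spool in each square one within 12 mm; every underside 1 to 8 mm above the table (coaster floor: 4 mm), every axis within 0.15 rad of upright, all slower than 20 mm/s (horizontal distance between thread_cone and cup_large below 0.015 m and z of thread_cone in the frame of cup_large between 0.001 and 0.008 m and angle between each of thread_cone, wooden_spool's own z axis and vertical below 0.15 rad and linear speed of each of thread_cone, wooden_spool below 0.02 m/s and horizontal distance between wooden_spool and cup_medium below 0.012 m and z of wooden_spool in the frame of cup_medium between 0.001 and 0.008 m and (((horizontal distance between spool_mustard and cup_square_1 below 0.012 m and z of spool_mustard in the frame of cup_square_1 between 0.001 and 0.008 m and angle between spool_mustard's own z axis and vertical below 0.15 rad and linear speed of spool_mustard below 0.02 m/s) and (horizontal distance between spool_navy and cup_square_2 below 0.012 m and z of spool_navy in the frame of cup_square_2 between 0.001 and 0.008 m and angle between spool_navy's own z axis and vertical below 0.15 rad and linear speed of spool_navy below 0.02 m/s)) or ((horizontal distance between spool_mustard and cup_square_2 below 0.012 m and z of spool_mustard in the frame of cup_square_2 between 0.001 and 0.008 m and angle between spool_mustard's own z axis and vertical below 0.15 rad and linear speed of spool_mustard below 0.02 m/s) and (horizontal distance between spool_navy and cup_square_1 below 0.012 m and z of spool_navy in the frame of cup_square_1 between 0.001 and 0.008 m and angle between spool_navy's own z axis and vertical below 0.15 rad and linear speed of spool_navy below 0.02 m/s)))); the robot touches nothing.
It fails at once if the thimble is moved by more than 25 mm (distance of thimble from where it was at the start of the episode above 0.025 m).
It fails at once if the pattern weight is moved by more than 25 mm (distance of pattern_weight from where it was at the start of the episode above 0.025 m).
It also fails if it takes over 109 s, if anything falls off the work surface, if the arm or the gripper's body presses on something with over 40 N, if the wrist force passes 120 N, or if a joint passes its speed limit or range.

## Working session

There is one attempt and no reset: what is moved stays moved. The work goes in short steps, Python scripts to look and compute and a shell command to move; the robot and the scene stay as the last step left them, time stands still between calls to the robot, and variables do not carry over. Pictures are saved under pics/ and viewed, at most 14 in all, crops included, and the job is handed in when it is done.

```bash
mkdir -p pics
python3 - <<'E'
from rig import r,eyes
import cv2,numpy as np,pickle
print(r.sense())
for n in("side","top"):
    f=eyes.grab_frame(n);cv2.imwrite(f"pics/{n}0.png",f["img"]);pickle.dump(f,open(n+"0.pkl","wb"))
    print(n,f["fx"],f["fy"],f["cx"],f["cy"],(-f["R"].T@f["t"]).round(0),f["R"].round(2).tolist())
E
```

```text
{'clock': 0.0, 'qpos': array([ 1.16160949e+00,  3.53644347e-01,  1.63418250e+00, -3.52665467e-05,
        1.15521500e+00, -2.38677591e-03]), 'qvel': array([-1.67465790e-03, -8.43626043e-04, -2.59231085e-03, -1.60596592e-05,
        1.02439916e-04, -1.85611203e-03]), 'joint_efforts': array([-6.17397154e-05, -6.05242538e+01, -3.42076313e+01,  7.11045891e-05,
        9.26282723e-03,  9.54760111e-07]), 'eef_pos': array([247.10431865, 573.54863878, 247.54335836]), 'tcp_rot': array([-3.14014339e+00,  2.87850681e-05,  2.73480687e+00]), 'contact_force': array([0.42257793, 0.96396319, 0.39448571]), 'wrist_torque': array([-0.05718271,  0.03134382, -0.03540313]), 'grasp_force': 0.0, 'opening': 1.0002016001187668}
side 452.4983465384407 452.4983465384407 314.5323090812451 237.1412678593244 [ 186. -472.  540.] [[0.79, -0.62, -0.0], [-0.37, -0.46, -0.81], [0.49, 0.64, -0.59]]
top 596.812220609561 596.812220609561 321.72564819584636 234.6522842536241 [ 437.   72. 1418.] [[-0.03, -1.0, 0.0], [-0.99, 0.03, -0.12], [0.12, -0.0, -0.99]]
```

View pics/top0.png

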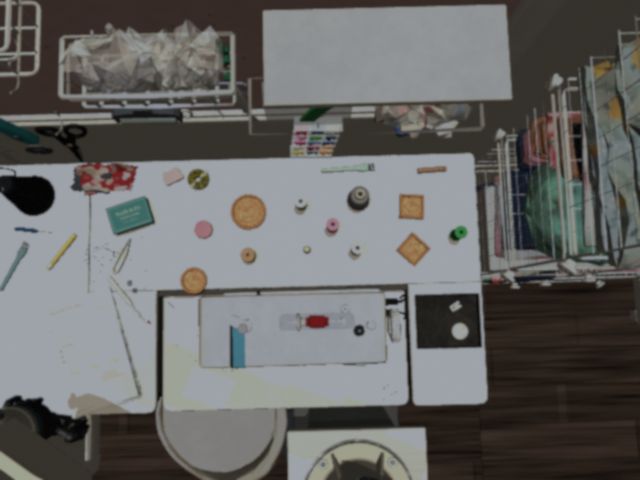

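View pics/side0.png

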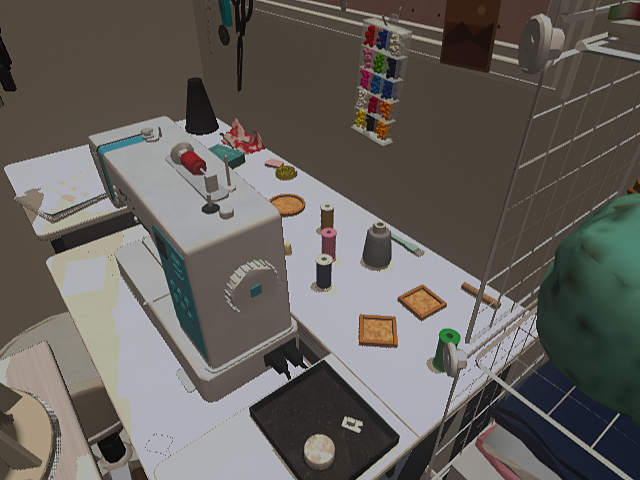

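The top view shows these:
- **Cone:** about (358,198).
- **Slim-spool-like items:** cream-topped at (301,204) and (355,250), pink at (333,226), green at (459,233).
- **Wooden spool or small brown round:** (248,255), with the thimble at (307,250).
- **Coasters:** round at (249,211) and (194,280), square at (411,207) and (413,249).
- **Pattern weight:** (204,229).

In the side view, mustard is at (327,217), pink at (329,245), navy at (324,272) and the cone at (377,246).

```bash
cat > h.py <<'E'
import cv2,numpy as np,pickle
def load(n): return pickle.load(open(n,"rb"))
def ray(f,u,v,z):
    d=f["R"].T@np.array([(u-f["cx"])/f["fx"],(v-f["cy"])/f["fy"],1]);c=-f["R"].T@f["t"]
    return (c+d*(z-c[2])/d[2])
def proj(f,X):
    c=f["R"]@np.array(X,float)+f["t"];return np.array([f["fx"]*c[0]/c[2]+f["cx"],f["fy"]*c[1]/c[2]+f["cy"]])
E
python3 - <<'E'
from h import *
f=load("top0.pkl");im=f["img"]
crop=im[160:300,170:480]
cv2.imwrite("pics/crop0.png",cv2.resize(crop,None,fx=2.58,fy=2.58,interpolation=cv2.INTER_CUBIC))
roi=np.zeros(im.shape[:2],np.uint8);roi[188:291,170:475]=255
# anything differing from the white table
bg=np.median(im[165:180,330:340].reshape(-1,3),axis=0);print(bg)
hsv=cv2.cvtColor(im,cv2.COLOR_BGR2HSV)
m=((np.abs(im.astype(int)-bg).max(2)>40)*255).astype(np.uint8)&roi
n,l,s,c=cv2.connectedComponentsWithStats(m)
for i in range(1,n):
    if s[i,4]>15: print(c[i].round(1),s[i],ray(f,*c[i],0).round(0)[:2],im[l==i].mean(0).round(0))
E
```

```text
[164. 159. 153.]
[198.2 188.4] [193 188  11   2  19] [723. 361.] [83. 97. 99.]
[357.9 199.5] [347 188  23  25 455] [686. -24.] [77. 83. 85.]
[248.1 211.6] [231 194  35  36 988] [663. 241.] [ 78. 112. 145.]
[411.  206.4] [399 194  25  26 617] [ 665. -151.] [ 79. 111. 141.]
[300.6 209. ] [295 204  13  10  77] [666. 115.] [ 92. 100. 104.]
[331.5 227.8] [325 220  13  16 159] [619.  42.] [105. 100. 127.]
[203.7 229.6] [195 222  18  17 240] [622. 348.] [114. 109. 147.]
[457.1 234.3] [448 226  19  18 229] [ 595. -258.] [ 67. 100.  64.]
[412.9 248.9] [397 233  33  33 615] [ 563. -151.] [ 79. 111. 142.]
[307.1 250.4] [304 247   7   7  34] [566. 102.] [106. 123. 123.]
[248.4 255.6] [241 248  16  16 197] [557. 242.] [ 87. 110. 131.]
[353.2 254.6] [349 250  11   9  60] [553.  -8.] [100. 109. 112.]
[274.4 284.8] [ 170  267  239   24 1486] [486. 181.] [ 77.  92. 104.]
```

View pics/crop0.png

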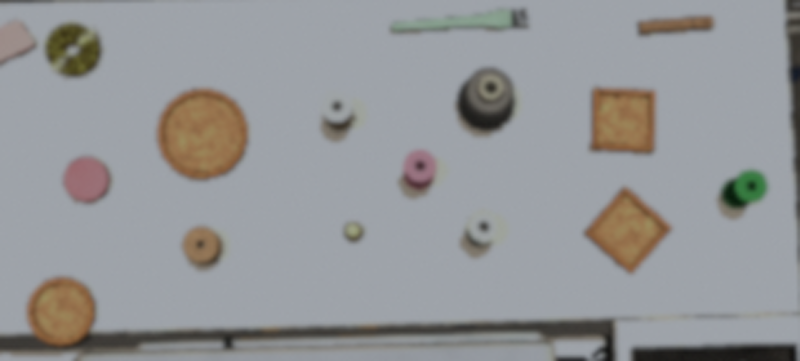

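The crop shows the cone, with its top at crop (489,88). The two cream-flanged spools are at (337,112) and (483,232), the wooden spool at (202,245) and the thimble at (353,231). The coasters are clear of clutter. The pink spool (419,165) and green spool (747,187) are decoys. The side view shows the left cream spool is mustard and the right one navy.

```bash
cat > meas.py <<'E'
from h import *
def warm(f,box):
    im=f["img"];x0,y0,x1,y1=box;hsv=cv2.cvtColor(im,cv2.COLOR_BGR2HSV)
    m=cv2.inRange(hsv,(5,75,60),(25,255,255));k=np.zeros_like(m);k[y0:y1,x0:x1]=1
    m=cv2.morphologyEx(m*k,cv2.MORPH_CLOSE,np.ones((5,5)))
    cs=cv2.findContours(m,0,1)[0];return max(cs,key=cv2.contourArea)
def dark(f,u,v,r=3):
    p=f["img"][v-r:v+r+1,u-r:u+r+1].astype(float).sum(2);w=np.clip(np.median(p)-25-p,0,None)
    y,x=np.mgrid[v-r:v+r+1,u-r:u+r+1];return (w*x).sum()/w.sum(),(w*y).sum()/w.sum()
E
python3 - <<'E'
from meas import *
f=load("top0.pkl");g=load("side0.pkl")
for n,b in dict(large=(225,188,272,236),med=(178,264,211,298),sq1=(395,190,430,222),sq2=(394,230,432,268),wood=(238,244,260,268)).items():
    c=warm(f,b);rr=cv2.minAreaRect(c);(u,v),rad=cv2.minEnclosingCircle(c);z=36 if n=="wood" else 9
    P=ray(f,*rr[0],z);Q=ray(f,u,v,z);print(n,P[:2].round(1),Q[:2].round(1),"size",np.round(np.array(rr[1])*2.36),rr[2],rad*4.72)
pts=dict(mustard=(301,203,59),navy=(357,250,61),cone=(360,194,86),wood=(248,255,36),pink=(332,225,60))
for n,(u,v,z) in pts.items():
    d=dark(f,u,v);P=ray(f,*d,z);print(n,np.round(d,1),P[:2].round(1),"side: top",proj(g,P).round(1),"base",proj(g,[P[0],P[1],0]).round(1))
cv2.imwrite("pics/crop1.png",cv2.resize(g["img"][180:380,250:480],None,fx=3,fy=3,interpolation=cv2.INTER_CUBIC))
for n,(u,v,z) in dict(thimble=(307.1,250.4,11),weight=(203.7,229.6,8),green=(460,232,60)).items(): print(n,ray(f,u,v,z)[:2].round())
E
```

```text
large [661.8 238.9] [661.7 239.6] size [78. 78.] 90.0 80.76936691284179
med [499.7 371.5] [499.9 371.4] size [61. 57.] 90.0 63.85861434936523
sq1 [ 663.6 -150.8] [ 663.9 -148.6] size [54. 54.] 90.0 73.50474884033203
sq2 [ 562.1 -149.7] [ 562.6 -148.8] size [56. 56.] 41.18592834472656 73.64348922729492
wood [555.4 238.1] [555.4 238.1] size [28. 28.] 90.0 31.66319454193115
mustard [300.7 201.6] [673.8 112.3] side: top [327.9 206.4] base [327.5 230.6]
navy [356.7 248.5] [561.6 -13.2] side: top [323.6 258.9] base [323.4 285.9]
cone [359.8 193.5] [684.2 -22.9] side: top [381.  223.6] base [377.3 261.3]
wood [247.1 254.2] [557.3 240.2] side: top [244.9 208.5] base [246.5 222.9]
pink [332.4 223.8] [620.2  40.6] side: top [330.  232.2] base [329.5 257.9]
thimble [565. 101.]
weight [621. 346.]
green [ 593. -251.]
```

View pics/crop1.png

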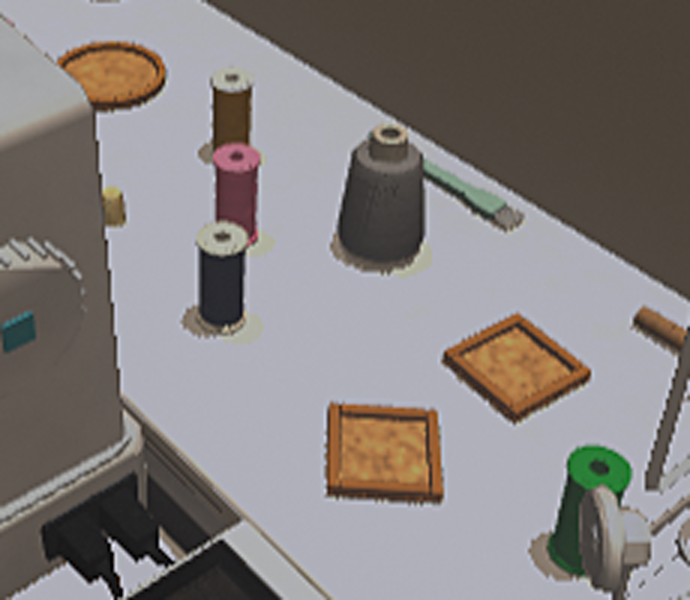

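```bash
python3 -m inch '[[0,0,-0.04,0,0,-7.77,-1],[0,0,-0.04,0,0,-7.77,-1],[0,0,-0.02,0,0,-7.77,-1],[0,0,0,0,0,0,-1]]'
python3 -c "from rig import r;s=r.sense();print(s['qpos'],s['eef_pos'],s['tcp_rot'])"
python3 -m inch '[[-0.03,0,0,0,0,0,-1],[-0.04,0,0,0,0,0,-1],[-0.04,0,0,0,0,0,-1],[-0.04,0,0,0,0,0,-1],[-0.04,0,0,0,0,0,-1],[-0.04,0,0,0,0,0,-1],[-0.04,0,0,0,0,0,-1],[0,0,0,0,0,0,-1]]'
python3 -c "from rig import r;s=r.sense();print(s['qpos'],s['eef_pos'],s['tcp_rot'])"
```

```text
clock: 0.5
eef_pos: [247.8, 575.2, 351.8]
tcp_rot: [3.137, 0.002, -3.138]
contact_force: [1.0, 0.4, -0.6]
opening: 1.0
grasp_force: 0.0
[ 1.16160808e+00  2.75179619e-01  1.51201700e+00 -2.03071533e-05
  1.34894976e+00 -4.12812048e-01] [247.83164591 575.23378485 351.7615241 ] [ 3.13661183e+00  2.20313167e-03 -3.13796992e+00]
clock: 1.3
eef_pos: [521.6, 572.3, 345.0]
tcp_rot: [-3.139, -0.0, 3.136]
contact_force: [-1.1, 0.2, -1.2]
opening: 1.0
grasp_force: 0.0
[ 0.83046986  0.53583562  1.14358172 -0.00150789  1.46451355 -0.73429082] [521.56282898 572.3320853  345.03658495] [-3.13885246e+00 -4.54120275e-04  3.13571809e+00]
```

```bash
python3 -m inch '[[-0.02,-0.05,0,0,0,0,-1],[-0.02,-0.05,0,0,0,0,-1],[-0.02,-0.05,0,0,0,0,-1],[-0.02,-0.05,0,0,0,0,-1],[-0.02,-0.05,0,0,0,0,-1],[-0.02,-0.05,0,0,0,0,-1],[-0.02,-0.05,0,0,0,0,-1],[-0.02,-0.05,0,0,0,0,-1]]'
python3 -m inch '[[0,-0.05,0.03,0,0,0,-1],[0,-0.05,0.03,0,0,0,-1],[0,-0.05,0.03,0,0,0,-1],[0,-0.045,0.03,0,0,0,-1],[0,0,0.03,0,0,0,-1],[0,0,0,0,0,0,-1],[0,0,0,0,0,0,-1]]'
```

```text
clock: 2.1
eef_pos: [665.3, 201.0, 347.0]
tcp_rot: [-3.141, -0.002, 3.14]
contact_force: [0.7, -0.4, 0.0]
opening: 1.001
grasp_force: 0.0
clock: 2.8
eef_pos: [665.2, 33.0, 212.9]
tcp_rot: [3.141, -0.002, 3.141]
contact_force: [-0.2, -0.2, 1.5]
opening: 0.999
grasp_force: 0.0
```

```bash
python3 -m inch '[[-0.01,-0.028,0.02,0,0,0,-1],[-0.009,-0.028,0.02,0,0,0,-1],[0,0,0,0,0,0,-1],[0,0,0,0,0,0,-1]]'
```

```text
clock: 3.2
eef_pos: [685.5, -22.8, 174.6]
tcp_rot: [3.141, 0.001, 3.141]
contact_force: [-0.1, -0.1, 0.2]
opening: 1.003
grasp_force: 0.0
```

```bash
python3 -m inch '[[0,0,0.03,0,0,0,-1],[0,0,0.03,0,0,0,-1],[0,0,0.03,0,0,0,-1],[0,0,0.03,0,0,0,-1],[0,0,0.008,0,0,0,-1],[0,0,0,0,0,0,-1]]'
python3 -m inch '[[0,0,0,0,0,0,1],[0,0,0,0,0,0,1],[0,0,0,0,0,0,1],[0,0,0,0,0,0,1],[0,0,0,0,0,0,1],[0,0,0,0,0,0,1],[0,0,0,0,0,0,1]]' 30
```

```text
clock: 3.8
eef_pos: [684.8, -22.4, 45.6]
tcp_rot: [3.141, -0.001, -3.141]
contact_force: [-0.3, 0.5, 0.2]
opening: 1.004
grasp_force: 0.0
clock: 4.5
eef_pos: [685.9, -23.6, 47.2]
tcp_rot: [3.141, 0.002, 3.141]
contact_force: [-0.8, 1.5, 6.2]
opening: 0.521
grasp_force: 29.1
```

```bash
python3 -m inch '[[0,0,-0.02,0,0,0,1],[0,0,-0.03,0,0,0,1],[0,0,-0.03,0,0,0,1],[0,0,-0.03,0,0,0,1],[0,0,-0.01,0,0,0,1],[0.003,0.03,0,0,0,0,1],[0.003,0.035,0,0,0,0,1],[0.003,0.035,0,0,0,0,1]]'
python3 -m inch '[[0.003,0.035,0,0,0,0,1],[0.003,0.035,0,0,0,0,1],[0.003,0.035,0,0,0,0,1],[0.003,0.03,0,0,0,0,1],[0.003,0.026,0,0,0,0,1],[0,0,0,0,0,0,1],[0,0,0,0,0,0,1]]'
```

```text
clock: 5.3
eef_pos: [675.4, 77.0, 165.1]
tcp_rot: [3.142, -0.0, 3.14]
contact_force: [0.7, -0.4, -0.9]
opening: 0.518
grasp_force: 30.1
clock: 6.0
eef_pos: [660.4, 237.6, 164.8]
tcp_rot: [-3.141, -0.001, -3.14]
contact_force: [0.8, -0.2, -0.5]
opening: 0.522
grasp_force: 30.2
```

```bash
python3 -m inch '[[-0.001,0.001,0.03,0,0,0,1],[0,0,0.03,0,0,0,1],[0,0,0.03,0,0,0,1],[0,0,0.015,0,0,0,1],[0,0,0.005,0,0,0,1],[0,0,0,0,0,0,1],[0,0,0,0,0,0,1]]'
```

```text
clock: 6.7
eef_pos: [662.9, 238.5, 56.8]
tcp_rot: [3.141, 0.002, 3.141]
contact_force: [0.3, -0.5, -0.5]
opening: 0.522
grasp_force: 30.2
```

Descend the remainder gently, then release and look.

```bash
python3 -m inch '[[0,0,0.003,0,0,0,1],[0,0,0.002,0,0,0,1],[0,0,0.001,0,0,0,1],[0,0,0,0,0,0,1],[0,0,0,0,0,0,1]]'
python3 -m inch '[[0,0,0,0,0,0,0.4],[0,0,0,0,0,0,0],[0,0,0,0,0,0,-0.6],[0,0,0,0,0,0,-1],[0,0,0,0,0,0,-1],[0,0,0,0,0,0,-1]]'
python3 -m inch '[[0,0,-0.02,0,0,0,-1],[0,0,-0.03,0,0,0,-1],[0,0,-0.03,0,0,0,-1],[0,0,-0.03,0,0,0,-1],[0,0,0,0,0,0,-1]]'
cat > look.py <<'E'
import sys,pickle,cv2
from rig import r,eyes
for n in("side","top"): pickle.dump(eyes.grab_frame(n),open(n+sys.argv[1]+".pkl","wb"))
E
python3 look.py 1
python3 - <<'E'
from meas import *
f=load("side1.pkl");t=load("top1.pkl")
a=cv2.resize(f["img"][170:370,200:460],None,fx=2,fy=2);b=cv2.resize(t["img"][180:300,170:430],None,fx=2,fy=2)
cv2.imwrite("pics/p1.png",np.vstack([a,b]))
print("expected cone top",proj(f,[662,239,90]),proj(t,[662,239,90]))
E
```

```text
clock: 7.2
eef_pos: [662.5, 238.7, 51.2]
tcp_rot: [3.141, 0.002, -3.141]
contact_force: [-2.6, -0.9, 9.7]
opening: 0.52
grasp_force: 31.1
clock: 7.8
eef_pos: [661.8, 238.4, 49.2]
tcp_rot: [-3.142, -0.0, -3.142]
contact_force: [-0.2, -1.1, -0.1]
opening: 1.0
grasp_force: 0.0
clock: 8.3
eef_pos: [664.4, 239.3, 164.2]
tcp_rot: [3.139, 0.007, -3.142]
contact_force: [-0.3, 0.3, 1.2]
opening: 0.999
grasp_force: 0.0
expected cone top [285.59641024 170.53300215] [244.11294344 205.87057362]
```

View pics/p1.png

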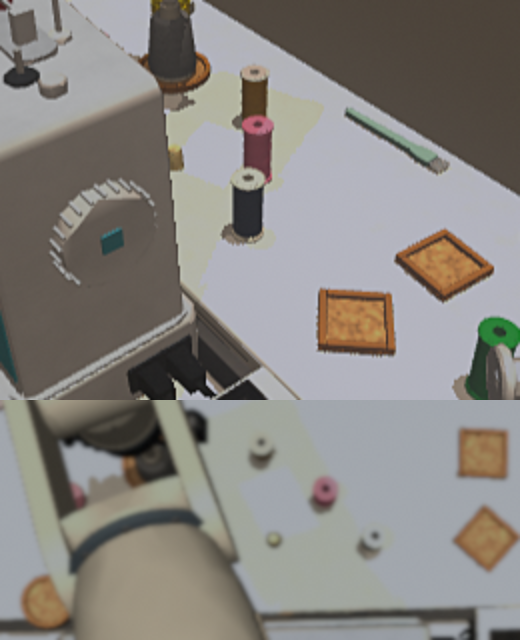

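The side view shows the cone upright in the large coaster, at panel (175,60). The other items are unmoved. Next is mustard.

```bash
python3 -m inch '[[-0.002,-0.03,0,0,0,0,-1],[-0.002,-0.032,0,0,0,0,-1],[-0.002,-0.032,0,0,0,0,-1],[-0.003,-0.032,0,0,0,0,-1],[0,0,0,0,0,0,-1],[0,0,0,0,0,0,-1]]'
```

```text
clock: 9.0
eef_pos: [670.1, 111.7, 157.8]
tcp_rot: [-3.141, -0.002, 3.14]
contact_force: [-0.1, -0.6, 0.2]
opening: 1.001
grasp_force: 0.0
```

```bash
python3 -m inch '[[-0.003,0,0.03,0,0,0,-1],[0,0,0.03,0,0,0,-1],[0,0,0.03,0,0,0,-1],[0,0,0.03,0,0,0,-1],[0,0,0,0,0,0,-1],[0,0,0,0,0,0,-1]]'
python3 -m inch '[[0,0,0,0,0,0,1],[0,0,0,0,0,0,1],[0,0,0,0,0,0,1],[0,0,0,0,0,0,1],[0,0,0,0,0,0,1],[0,0,0,0,0,0,1],[0,0,0,0,0,0,1]]' 30
```

```text
clock: 9.6
eef_pos: [673.3, 113.3, 38.9]
tcp_rot: [-3.141, -0.002, -3.141]
contact_force: [0.6, 0.2, 1.7]
opening: 1.0
grasp_force: 0.0
clock: 10.3
eef_pos: [674.4, 112.5, 40.5]
tcp_rot: [3.141, 0.001, 3.142]
contact_force: [-1.0, 0.8, 6.1]
opening: 0.33
grasp_force: 29.2
```

```bash
python3 -m inch '[[0,0,-0.02,0,0,0,1],[0,0,-0.03,0,0,0,1],[0,0,-0.03,0,0,0,1],[0,0,-0.01,0,0,0,1],[0.001,-0.03,0,0,0,0,1],[0.001,-0.035,0,0,0,0,1],[0.001,-0.035,0,0,0,0,1],[0.001,-0.035,0,0,0,0,1]]'
python3 -m inch '[[0.002,-0.035,0,0,0,0,1],[0.002,-0.035,0,0,0,0,1],[0.002,-0.035,0,0,0,0,1],[0,-0.022,0,0,0,0,1],[0,0,0,0,0,0,1],[0,0,0,0,0,0,1]]'
```

```text
clock: 11.1
eef_pos: [669.3, -23.8, 128.7]
tcp_rot: [3.142, -0.001, -3.141]
contact_force: [0.5, 0.4, 0.0]
opening: 0.331
grasp_force: 29.7
clock: 11.7
eef_pos: [663.4, -149.7, 128.7]
tcp_rot: [3.141, -0.001, 3.14]
contact_force: [-0.9, 0.8, -0.1]
opening: 0.331
grasp_force: 29.7
```

```bash
python3 -m inch '[[0,0,0.03,0,0,0,1],[0,0,0.03,0,0,0,1],[0,0,0.015,0,0,0,1],[0,0,0.003,0,0,0,1],[0,0,0,0,0,0,1],[0,0,0.002,0,0,0,1],[0,0,0.002,0,0,0,1],[0,0,0.001,0,0,0,1]]'
python3 -m inch '[[0,0,0,0,0,0,1],[0,0,0,0,0,0,1]]'
```

```text
clock: 12.5
eef_pos: [664.4, -149.7, 47.2]
tcp_rot: [-3.141, 0.001, 3.142]
contact_force: [-0.4, 0.5, -0.2]
opening: 0.329
grasp_force: 29.7
clock: 12.7
eef_pos: [664.0, -149.7, 46.7]
tcp_rot: [-3.141, 0.0, 3.142]
contact_force: [0.5, -0.9, -0.4]
opening: 0.333
grasp_force: 29.7
```

```bash
python3 -m inch '[[0,0,0.002,0,0,0,1],[0,0,0.0015,0,0,0,1],[0,0,0,0,0,0,1],[0,0,0,0,0,0,1]]'
python3 -m inch '[[0,0,0,0,0,0,0.6],[0,0,0,0,0,0,0.2],[0,0,0,0,0,0,-0.4],[0,0,0,0,0,0,-1],[0,0,0,0,0,0,-1],[0,0,0,0,0,0,-1]]'
python3 -m inch '[[0,0,-0.02,0,0,0,-1],[0,0,-0.03,0,0,0,-1],[0,0,-0.03,0,0,0,-1],[0,0,-0.02,0,0,0,-1],[0,0.025,0,0,0,0,-1],[0.02,0.035,0,0,0,0,-1],[0.02,0.035,0,0,0,0,-1],[0.02,0.035,0,0,0,0,-1]]'
python3 -m inch '[[0.02,0.005,0,0,0,0,-1],[0.02,0,0,0,0,0,-1],[0,0,0,0,0,0,-1],[0,0,0,0,0,0,-1]]'
```

```text
clock: 13.1
eef_pos: [664.3, -149.7, 44.4]
tcp_rot: [-3.141, 0.001, 3.142]
contact_force: [-4.1, 1.5, 13.5]
opening: 0.331
grasp_force: 31.1
clock: 13.7
eef_pos: [663.8, -149.6, 42.6]
tcp_rot: [3.141, -0.0, 3.142]
contact_force: [-0.7, 0.4, -0.3]
opening: 1.0
grasp_force: 0.0
clock: 14.5
eef_pos: [603.0, -18.6, 142.8]
tcp_rot: [3.141, 0.0, 3.141]
contact_force: [0.3, 0.1, 0.1]
opening: 0.995
grasp_force: 0.0
clock: 14.9
eef_pos: [564.4, -14.6, 143.2]
tcp_rot: [-3.142, 0.001, -3.142]
contact_force: [0.5, 0.6, 0.2]
opening: 1.0
grasp_force: 0.0
```

```bash
python3 -m inch '[[0.002,0.001,0.03,0,0,0,-1],[0,0,0.03,0,0,0,-1],[0,0,0.03,0,0,0,-1],[0,0,0.014,0,0,0,-1],[0,0,0,0,0,0,-1],[0,0,0,0,0,0,-1]]'
python3 -m inch '[[0,0,0,0,0,0,1],[0,0,0,0,0,0,1],[0,0,0,0,0,0,1],[0,0,0,0,0,0,1],[0,0,0,0,0,0,1],[0,0,0,0,0,0,1],[0,0,0,0,0,0,1]]' 30
```

```text
clock: 15.5
eef_pos: [562.8, -13.8, 39.4]
tcp_rot: [-3.142, 0.001, 3.141]
contact_force: [0.5, -0.7, 0.5]
opening: 0.999
grasp_force: 0.0
clock: 16.2
eef_pos: [562.2, -13.6, 39.5]
tcp_rot: [-3.142, 0.001, -3.142]
contact_force: [-1.4, 1.2, 6.9]
opening: 0.331
grasp_force: 29.2
```

```bash
python3 -m inch '[[0,0,-0.02,0,0,0,1],[0,0,-0.03,0,0,0,1],[0,0,-0.02,0,0,0,1],[0,-0.034,0,0,0,0,1],[0,-0.034,0,0,0,0,1],[0,-0.034,0,0,0,0,1],[0,-0.034,0,0,0,0,1],[0,0,0,0,0,0,1]]'
python3 -m inch '[[0,0,0,0,0,0,1],[0,0,0,0,0,0,1]]'
```

```text
clock: 17.0
eef_pos: [562.0, -152.9, 109.0]
tcp_rot: [-3.141, 0.001, 3.139]
contact_force: [0.4, 1.0, -0.7]
opening: 0.33
grasp_force: 29.8
clock: 17.2
eef_pos: [561.7, -148.9, 108.7]
tcp_rot: [3.141, -0.0, -3.141]
contact_force: [0.1, 0.0, -0.4]
opening: 0.335
grasp_force: 29.8
```

```bash
python3 -m inch '[[0,0,0.03,0,0,0,1],[0,0,0.025,0,0,0,1],[0,0,0.004,0,0,0,1],[0,0,0.002,0,0,0,1],[0,0,0.002,0,0,0,1],[0,0,0,0,0,0,1],[0,0,0,0,0,0,1]]'
python3 -m inch '[[0,0,0.001,0,0,0,1],[0,0,0.001,0,0,0,1],[0,0,0,0,0,0,1],[0,0,0,0,0,0,1]]'
```

```text
clock: 17.9
eef_pos: [562.5, -149.7, 46.8]
tcp_rot: [-3.141, 0.001, -3.141]
contact_force: [-0.3, 0.5, -0.6]
opening: 0.332
grasp_force: 29.8
clock: 18.3
eef_pos: [561.8, -149.7, 43.9]
tcp_rot: [3.142, -0.0, 3.142]
contact_force: [-0.3, -0.1, -0.0]
opening: 0.331
grasp_force: 29.8
```

```bash
python3 -m inch '[[0,0,0.0015,0,0,0,1],[0,0,0,0,0,0,1],[0,0,0,0,0,0,1]]'
python3 -m inch '[[0,0,0,0,0,0,0.6],[0,0,0,0,0,0,0.2],[0,0,0,0,0,0,-0.4],[0,0,0,0,0,0,-1],[0,0,0,0,0,0,-1],[0,0,0,0,0,0,-1]]'
python3 -m inch '[[0,0,-0.02,0,0,0,-1],[0,0,-0.03,0,0,0,-1],[0,0,-0.03,0,0,0,-1],[0,0,-0.02,0,0,0,-1],[0,0.025,0,0,0,0,-1],[0,0.035,0,0,0,0,-1],[0,0.035,0,0,0,0,-1],[0,0.035,0,0,0,0,-1]]'
python3 -m inch '[[0,0.035,0,0,0,0,-1],[0,0.035,0,0,0,0,-1],[0,0.035,0,0,0,0,-1],[0,0.035,0,0,0,0,-1],[0,0.035,0,0,0,0,-1],[0,0.035,0,0,0,0,-1],[0,0.035,0,0,0,0,-1],[0,0,0,0,0,0,-1]]'
python3 -m inch '[[0,0,0,0,0,0,-1]]'
```

```text
clock: 18.6
eef_pos: [562.1, -149.7, 43.5]
tcp_rot: [-3.141, 0.0, -3.142]
contact_force: [-4.3, 1.1, 13.8]
opening: 0.33
grasp_force: 31.1
clock: 19.2
eef_pos: [561.8, -149.6, 42.2]
tcp_rot: [3.142, -0.0, -3.142]
contact_force: [0.5, 0.3, -0.1]
opening: 1.0
grasp_force: 0.0
clock: 20.0
eef_pos: [561.7, -18.5, 142.4]
tcp_rot: [-3.142, 0.0, 3.141]
contact_force: [0.3, 0.3, 0.6]
opening: 0.997
grasp_force: 0.0
clock: 20.8
eef_pos: [561.9, 229.1, 142.4]
tcp_rot: [3.14, 0.001, -3.139]
contact_force: [-0.5, -0.8, 0.1]
opening: 1.003
grasp_force: 0.0
clock: 20.9
eef_pos: [561.5, 225.8, 142.1]
tcp_rot: [-3.141, -0.0, -3.14]
contact_force: [0.2, 0.7, 0.3]
opening: 0.997
grasp_force: 0.0
```

```bash
python3 -m inch '[[0.003,0.007,0.02,0,0,0,-1],[0.002,0.007,0.03,0,0,0,-1],[0,0,0.03,0,0,0,-1],[0,0,0.026,0,0,0,-1],[0,0,0.008,0,0,0,-1],[0,0,0,0,0,0,-1],[0,0,0,0,0,0,-1]]'
python3 -m inch '[[0,0,0,0,0,0,1],[0,0,0,0,0,0,1],[0,0,0,0,0,0,1],[0,0,0,0,0,0,1],[0,0,0,0,0,0,1],[0,0,0,0,0,0,1],[0,0,0,0,0,0,1]]' 30
```

```text
clock: 21.6
eef_pos: [557.6, 239.0, 29.4]
tcp_rot: [3.141, 0.001, 3.141]
contact_force: [0.1, 0.9, 0.4]
opening: 1.0
grasp_force: 0.0
clock: 22.3
eef_pos: [557.2, 239.6, 29.1]
tcp_rot: [3.141, 0.001, -3.141]
contact_force: [-1.4, -0.0, 6.1]
opening: 0.373
grasp_force: 29.4
```

```bash
python3 -m inch '[[0,0,-0.02,0,0,0,1],[0,0,-0.03,0,0,0,1],[0,0,-0.02,0,0,0,1],[0,0.033,0,0,0,0,1],[0,0.033,0,0,0,0,1],[0,0.033,0,0,0,0,1],[0,0.033,0,0,0,0,1],[0,0,0,0,0,0,1]]'
python3 -m inch '[[0.02,0,0,0,0,0,1],[0.02,0,0,0,0,0,1],[0.017,0,0,0,0,0,1],[0,0,0,0,0,0,1],[0,0,0,0,0,0,1]]'
```

```text
clock: 23.1
eef_pos: [556.8, 375.3, 98.7]
tcp_rot: [3.14, 0.002, -3.139]
contact_force: [0.4, -0.5, -1.0]
opening: 0.376
grasp_force: 30.0
clock: 23.6
eef_pos: [500.1, 371.1, 98.6]
tcp_rot: [3.142, 0.0, -3.141]
contact_force: [-0.2, -1.4, -0.7]
opening: 0.38
grasp_force: 30.0
```

```bash
python3 -m inch '[[0,0,0.03,0,0,0,1],[0,0,0.025,0,0,0,1],[0,0,0.004,0,0,0,1],[0,0,0.002,0,0,0,1],[0,0,0.002,0,0,0,1],[0,0,0,0,0,0,1],[0,0,0,0,0,0,1]]'
python3 -m inch '[[0,0,0.001,0,0,0,1],[0,0,0.001,0,0,0,1],[0,0,0.001,0,0,0,1],[0,0,0,0,0,0,1],[0,0,0,0,0,0,1]]'
```

```text
clock: 24.3
eef_pos: [500.4, 371.7, 36.3]
tcp_rot: [3.141, 0.001, -3.142]
contact_force: [-0.4, 0.0, -2.1]
opening: 0.376
grasp_force: 30.1
clock: 24.8
eef_pos: [500.0, 371.5, 33.1]
tcp_rot: [3.141, 0.0, -3.142]
contact_force: [-1.6, -1.6, 7.4]
opening: 0.374
grasp_force: 30.9
```

Touching the floor; release, back off with y away from the view, and look.

```bash
python3 -m inch '[[0,0,0,0,0,0,0.6],[0,0,0,0,0,0,0.2],[0,0,0,0,0,0,-0.4],[0,0,0,0,0,0,-1],[0,0,0,0,0,0,-1],[0,0,0,0,0,0,-1]]'
python3 -m inch '[[0,0,-0.02,0,0,0,-1],[0,0,-0.03,0,0,0,-1],[0,0,-0.04,0,0,0,-1],[0,0,-0.04,0,0,0,-1],[0,0,-0.04,0,0,0,-1],[0,0,-0.04,0,0,0,-1],[0,0,-0.04,0,0,0,-1],[0,0.03,-0.02,0,0,0,-1]]'
python3 -m inch '[[0.02,0.04,0,0,0,0,-1],[0.03,0.04,0,0,0,0,-1],[0.03,0.04,0,0,0,0,-1],[0.03,0.04,0,0,0,0,-1],[0.03,0.03,0,0,0,0,-1],[0.03,0.02,0,0,0,0,-1],[0.03,0,0,0,0,0,-1],[0,0,0,0,0,0,-1]]'
python3 look.py 2
python3 - <<'E'
from meas import *
f=load("side2.pkl");t=load("top2.pkl")
a=cv2.resize(f["img"][130:370,200:460],None,fx=3,fy=3)[:,:780];b=cv2.resize(t["img"][180:300,170:430],None,fx=3,fy=3)
cv2.imwrite("pics/p2.png",cv2.resize(a,(650,600)));cv2.imwrite("pics/p3.png",b)
for n,u,v,h,c in[("cone",244,206,90,(662,239)),("must",411,199,63,(663.7,-150)),("navy",414,244,65,(562.3,-149.5)),("wood",191,278,40,(499.8,371.4))]:
    print(n,"target px",proj(t,[*c,h]).round(1))
E
```

```text
clock: 25.4
eef_pos: [499.8, 371.4, 32.3]
tcp_rot: [-3.141, -0.0, -3.142]
contact_force: [0.8, -0.7, -0.1]
opening: 0.995
grasp_force: 0.0
clock: 26.2
eef_pos: [501.0, 400.0, 306.8]
tcp_rot: [3.14, 0.004, 3.139]
contact_force: [1.2, 0.3, -0.9]
opening: 1.001
grasp_force: 0.0
clock: 27.0
eef_pos: [296.2, 612.0, 302.0]
tcp_rot: [-3.141, -0.002, -3.138]
contact_force: [0.8, 0.6, 0.5]
opening: 1.001
grasp_force: 0.0
cone target px [244.1 205.9]
must target px [414.7 202.7]
navy target px [416.6 246.4]
wood target px [190.2 280.5]
```

View pics/p2.png

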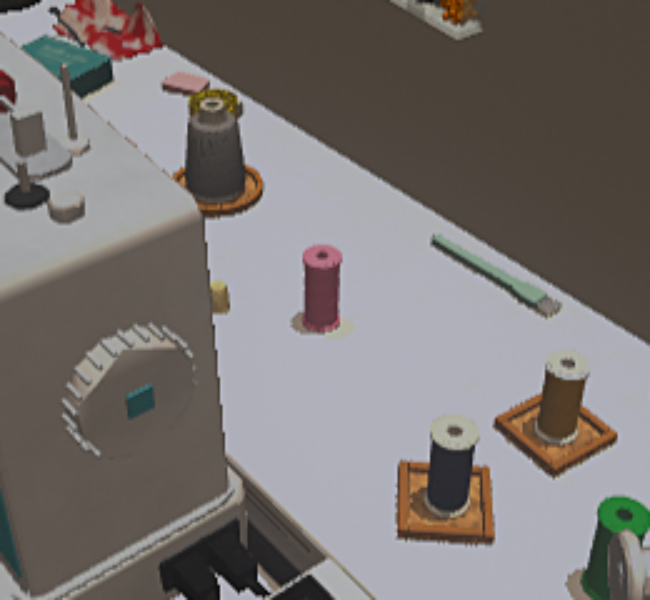

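View pics/p3.png

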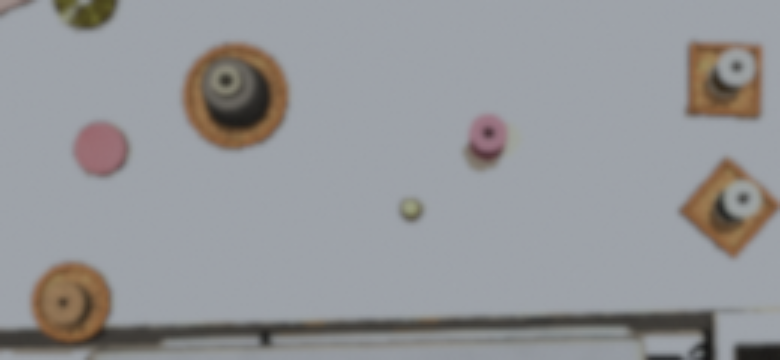

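Both views show everything upright in its coaster: hole centres are at (245.3,206.3), (415.7,202.0), (417.3,246.0) and (190.7,280.3). Each is within about 1.3 px (3 mm) of its target, and the thimble and weight are unmoved.

```bash
python3 -m inch '[[0,0,0,0,0,0,-1],[0,0,0,0,0,0,-1]]' && python3 -c "from rig import r;print(r.sign_off())"
```

```text
clock: 27.3
eef_pos: [301.1, 611.0, 302.4]
tcp_rot: [3.142, 0.0, 3.14]
contact_force: [-0.5, 0.4, 0.2]
opening: 1.001
grasp_force: 0.0
the job is handed in; nothing more can be done
None
```

I handed the job in at about 27 s: in the last pictures the cone, wooden spool and both slim spools stood upright in their coasters, about 3 mm or less off centre, with the thimble and pattern weight unmoved; sign-off returned no verdict.

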